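# Stand the fallen bookend back up against the sketchbooks

## Robot

A 6-joint arm with a two-finger parallel gripper is mounted at the origin on the work surface. World frame = base frame: x ahead of the robot, y to its left, z up, the work surface at z = 0. Lengths are in m, angles in degrees, forces in N, time in s.
With the tool pointing down it reaches from about 0.35 to 0.875 m from the base axis. Payload 4.2 kg.
Tool frame: the origin (TCP) lies on the front face of the gripper's body, between the roots of the fingers; the fingertips stand 70 mm ahead of it and the grasp point (between the pads) lies 51 mm ahead of it (r.nose_length is the distance from the TCP to the fingertips, in m); z points along the fingers, y is the direction in which the jaws open and shut (so a half turn about z gives the same grasp; the last joint's range is limited). The gripper opens to 87 mm and grips with 3 to 60 N. Pads are 19 mm wide; open, the fingers measure 117 mm over their backs; the gripper's body (75 mm by 190 mm) begins 51 mm behind the grasp point.
Start: joints at [-61.902, 22.042, 0.453, 0, -68.411, -14.817], TCP at [0.144, -0.608, 0.292] pointing down, gripper open.
Joint ranges: [-179.83, 179.83], [-69.29, 118.12], [-61.27, 80.66], [-181.25, 117.63], [-171.15, -9.14], [-177.46, 177.46]. Speed limits (degrees/s): [159.86, 159.86, 180, 180, 180, 180].

## Interface

Orientations are given as a 3x3 rotation matrix whose columns are the frame's x, y, z axes.
In Python, from station import telemetry, capture, order, r gives the robot as it stands.
- The arm moves only by the tool drive_tool, never from a script. Its argument "series" is a list of rows, each a list of 4 numbers: the shift along the tool's x, y, z as a fraction of full scale, then the turn about the tool's z as a fraction of full scale. In form: [[dx, dy, dz, turn], ...]. A call has 1 to 10 rows; each row is the pose to reach, as a shift and turn from the pose commanded when the call began, along the tool's axes at that moment; what a row does not reach only later rows make up. Full scale, the value 1, is 0.12 m for a shift and 2 rad for a turn. A row lasts 1/8 s, in which the tool goes at most 62.5 mm and 10.7 degrees, less where a joint would pass 70% of its speed; a pose out of reach is approached as far as the arm can. A call with a number of a shift or a turn outside -1 to 1 is refused whole. A call with a gripper value outside its range is refused whole. "fingers" is the finger opening in mm, from 0 to 87, set as the call begins (left out, the last holds). The fingers move at their own pace and stop on an object; the grip force is fixed at half the most. Time passes only in rows, so rows that repeat a pose let the fingers close. It gives the time, the measured TCP pose, the force and the opening at its end, in the units of the state.
- telemetry.sense(): the state, without advancing time (a new reading comes with each control period).
- capture(name): name is "scene" or "top" or "wrist"; returns a dict with "color" (420x560x3 uint8, blue, green, red), "fx", "fy", "cx", "cy" (pixels), "eye" and "attitude" of the camera in the world; the wrist camera has in their place "mount" (4x4, takes a point from camera to tool coordinates, whose origin is the TCP and whose axes are the flange's). Camera axes: x right, y up, looking along -z (the intrinsics and any distortion apply to the point x, -y, -z); pixel columns grow to the right and rows downward; lengths in m; the calibration is good to about 2 mm. A picture is of the moment at which its call begins: read the wrist's pose just before it. There is no depth.
- order.finish_job(): hands the job in, once; it reports no verdict.
The state is a dict: "time_s": time; "joints": joint angles; "joint_velocities": joint speeds; "effort": joint torques, N m; "tcp_pos": TCP position; "ee_rot": TCP orientation; "wrist_force": force on the tool from outside, world axes, zero at the start; "moment": the same for the moment, N m; "gripper_width": opening from 0.0 (shut) to 1.0 (fully open).
Only numpy, scipy, OpenCV 4.12 (cv2) and the standard library are available. Lean on these libraries where they do the work, as an engineer would, in place of code of your own. Each camera call takes 0.05 s, during which the arm holds its last target. There are 200 camera calls.

## Task

The wooden bookend has fallen over towards the row of sketchbooks. Without gripping or lifting it, push it back up with your fingertips so that it stands on its thick base block, then push it along the table until its thin upright is flat and snug against the last sketchbook. Keep the sketchbooks upright in their row, leave everything else on the table alone, and finish clear of it all.

Things in the scene. Friction and masses are not known exactly. Their poses are not given: they have to be found in the camera images.
- bookend: fallen wooden bookend, loose, about 0.39 kg, 110 mm wide: a thin upright board with arched top (15 mm thick, 140 mm tall) fixed on one end of a thick base block (30 mm thick, 120 mm long incl. the upright). Origin: middle of the heel edge (upright's outer face meets underside); x along it, z up the upright, y out of its outer face, base along -y. Start: upright flat on the table, z level towards the books
- base_end (a point): middle of the free end (30 x 110 mm) of the bookend's base block, 120 mm from the heel edge; axes as the bookend's. At the start it is the top, 120 mm above the table; the block's upper side (30 mm from the heel edge) looks at the books, and 1 to 2 N near its top, away from the books, tips the bookend over its heel edge; 35 degrees on it drops onto its base by itself. Standing: 15 mm above the table
- book_face (a point): middle of the outer cover (148 mm wide, 200 mm tall) of the last sketchbook, the one nearest the bookend, 60 mm above the table. y points into the row at right angles to the cover, x along the cover, z up. At the start the bookend's heel edge is 165 to 235 mm from this cover and up to 0.2 rad off parallel
- book1: hard-cover sketchbook standing upright, next to the chest, 148 x 26 x 200 mm (wide, thick, tall), loose; origin at the middle of its foot, y points along the row towards the chest, z up. The row stands against the side of a heavy chest of drawers that does not move
- book2: hard-cover sketchbook standing upright, second from the chest, 140 x 18 x 190 mm (wide, thick, tall), loose; origin at the middle of its foot, y points along the row towards the chest, z up. The row stands against the side of a heavy chest of drawers that does not move
- book3: hard-cover sketchbook standing upright, third from the chest, 148 x 24 x 205 mm (wide, thick, tall), loose; origin at the middle of its foot, y points along the row towards the chest, z up. The row stands against the side of a heavy chest of drawers that does not move
- book4: hard-cover sketchbook standing upright, the last one, nearest the bookend, 148 x 22 x 200 mm (wide, thick, tall), loose; origin at the middle of its foot, y points along the row towards the chest, z up. The row stands against the side of a heavy chest of drawers that does not move
- glue_stick: white glue stick standing on end, 29 mm across and 100 mm tall; loose, to be left alone; origin at the middle of its underside, z up
- potato_stamp: half potato lying cut face down, an 84 x 60 mm, 36 mm high brown dome; loose, to be left alone; origin at the middle of its underside, z up
- marker: black marker pen with white cap, lying, 135 mm long and 15 mm thick; loose, to be left alone; origin at the middle of its underside, z up
- ink_bottle: upright black ink bottle with red cap, 52 mm across and 165 mm tall; loose, to be left alone; origin at the middle of its underside, z up
- ink_jar: squat black ink jar with screw cap, 52 mm across and 62 mm tall; loose, to be left alone; origin at the middle of its underside, z up
- measuring_cup: white plastic measuring cup with a short side tab, 84 mm across the rim and 58 mm tall; loose, to be left alone; origin at the middle of its underside, z up
- clear_cup: clear plastic drinking cup, 76 mm across the rim and 110 mm tall; loose, to be left alone; origin at the middle of its underside, z up
- stamp_pad: shut black stamp-pad tin lying flat, 119 x 82 x 17 mm; loose, to be left alone; origin at the middle of its underside, z up
There are look-alikes about, which are no part of the job. What is shaped like the book3 but red or turquoise is not meant.

How it is judged:
By the outcome, as a careful person would: the job done as asked, in the order asked, and still so for the second after the job is handed in, with the robot touching nothing.
It also fails if it takes over 51 s, if anything falls off the work surface, if the arm or the gripper's body presses on something with over 40 N, if the wrist force passes 120 N, or if a joint passes its speed limit or range.

## Working session

There is one attempt and no reset: what is moved stays moved. The work goes in short steps, Python scripts to look and compute and a tool call to move; the robot and the scene stay as the last step left them, time stands still between calls to the robot, and variables do not carry over. Pictures are saved under pics/ and viewed, about 8 in all and at most 12, crops included, and the job is handed in when it is done.

Besides the shell and the picture viewer there is one more tool, called by a JSON object that holds its "fn" and its "kwargs", one argument or row to a line. drive_tool: Moves the arm, as the interface text tells. Shift numbers are shares of 0.12 m and turn numbers shares of 2 rad, none past 1 either way. Its arguments: {"type":"object","properties":{"series":{"type":"array","items":{"type":"array","items":{"type":"number","minimum":-1,"maximum":1}}},"fingers":{"type":"number"}},"required":["series"]}

```bash
ls; mkdir -p pics; cat > h.py <<'E'
import numpy as np, cv2
from station import telemetry, capture, order, r
def cam(name):
    s=telemetry.sense(); c=capture(name)
    if name=='wrist':
        T=np.eye(4);T[:3,:3]=np.array(s['ee_rot']);T[:3,3]=s['tcp_pos'];M=T@np.array(c['mount']);c['eye']=M[:3,3];c['attitude']=M[:3,:3]
    return c
def ray(c,u,v):
    d=np.array(c['attitude'])@np.array([(u-c['cx'])/c['fx'],-(v-c['cy'])/c['fy'],-1.]);return np.array(c['eye']),d
def at(c,u,v,z):
    e,d=ray(c,u,v);return e+d*(z-e[2])/d[2]
def proj(c,p):
    q=np.array(c['attitude']).T@(np.array(p,float)-np.array(c['eye']));return np.array([c['cx']-c['fx']*q[0]/q[2],c['cy']+c['fy']*q[1]/q[2]])
def tri(c1,p1,c2,p2):
    e1,d1=ray(c1,*p1);e2,d2=ray(c2,*p2);A=np.c_[d1,-d2];t=np.linalg.lstsq(A,e2-e1,rcond=None)[0]
    a,b=e1+d1*t[0],e2+d2*t[1];return (a+b)/2,np.linalg.norm(a-b)
E
python3 - <<'E'
from h import *
import pickle
D={}
for n in('scene','top'):
    c=cam(n);D[n]=c;cv2.imwrite(f'pics/{n}0.png',cv2.resize(c['color'],None,fx=1.42,fy=1.42,interpolation=cv2.INTER_CUBIC));print(n,{k:np.round(v,3).tolist() for k,v in c.items() if k!='color'})
pickle.dump(D,open('c0.pkl','wb'));print(telemetry.sense())
E
```

```text
pics
scene {'fx': 491.107, 'fy': 491.107, 'cx': 283.37, 'cy': 202.661, 'eye': [0.917, -0.881, 0.967], 'attitude': [[0.929, -0.239, 0.282], [0.37, 0.628, -0.685], [-0.013, 0.741, 0.672]]}
top {'fx': 431.589, 'fy': 431.589, 'cx': 274.688, 'cy': 210.051, 'eye': [0.365, 0.036, 1.207], 'attitude': [[0.006, 0.986, -0.164], [-1.0, 0.009, 0.013], [0.014, 0.164, 0.986]]}
{'time_s': 0.1, 'joints': array([-6.19004101e+01,  2.20859113e+01,  3.87593423e-01, -2.36294558e-02,
       -6.84118374e+01, -1.48156307e+01]), 'joint_velocities': array([ 0.00071763, -0.12461566,  0.1142899 ,  0.10797823, -0.0069576 ,
        0.00352258]), 'effort': array([-9.32986804e-04, -3.91689849e+01,  1.87934572e+01,  4.23184589e+00,
        1.35213046e-02, -6.89795093e-05]), 'tcp_pos': array([ 0.14352464, -0.60788373,  0.29127781]), 'ee_rot': array([[-9.73278146e-01, -2.29628676e-01, -5.67246088e-04],
       [-2.29629345e-01,  9.73276344e-01,  1.87655334e-03],
       [ 1.21176739e-04,  1.95666471e-03, -9.99998078e-01]]), 'wrist_force': array([1.27362426, 0.16202194, 1.06138006]), 'moment': array([ 0.00031626, -0.03106017,  0.02921482]), 'gripper_width': 0.995288813717307}
```

View pics/scene0.png

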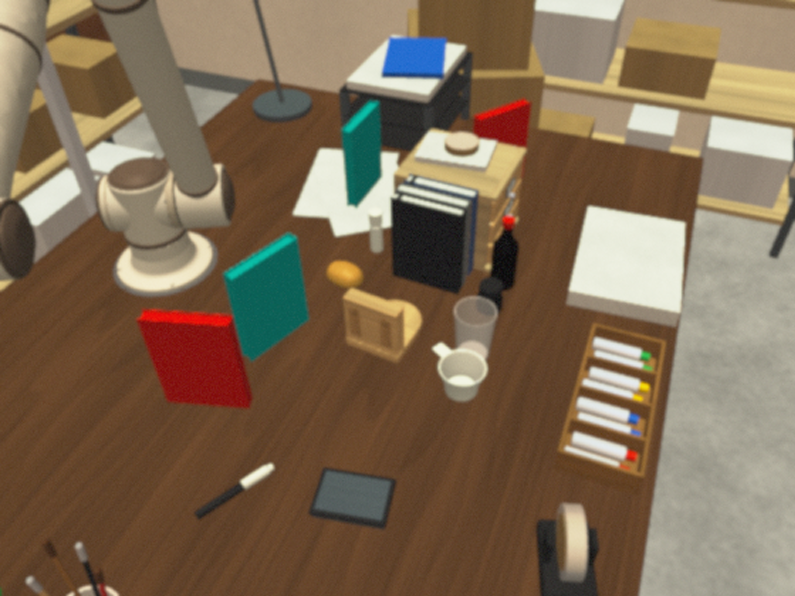

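View pics/top0.png

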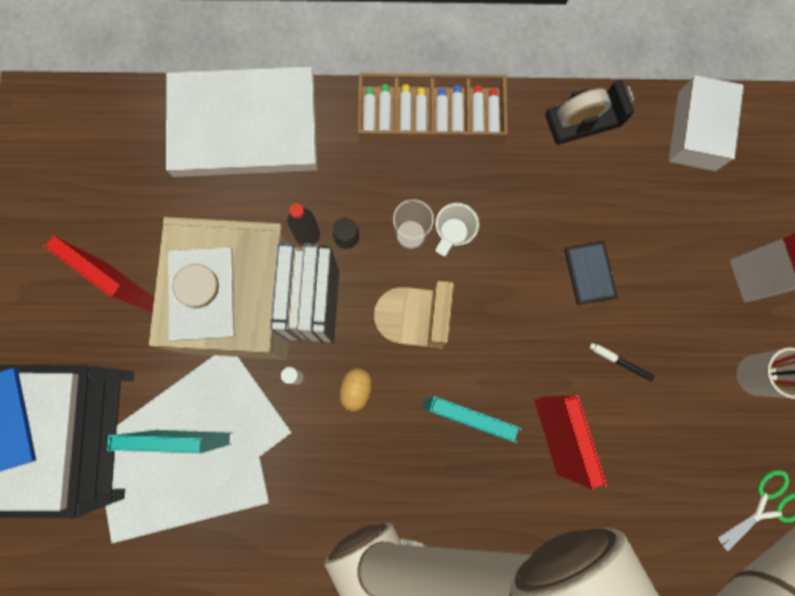

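The scene shows the bookend lying at about (375,325). In the top view its arch is at (375–432, 315) and its base block's end is at (442,315).

- **Books:** the black row in the top view at (273–337, 245–342), next to the chest.
- **Look-alikes, not to be touched:** red boards at (570,440) and (100,270), and teal boards at (470,420) and (165,442).
- **Other wood that could be confused:** the chest and the round wooden disc at (195,285). Only the L-shaped piece fits the bookend.

Next is one close crop.

```bash
python3 - <<'E'
from h import *
import pickle
D=pickle.load(open('c0.pkl','rb'))
a=D['top']['color'][130:290,180:345]; a=cv2.resize(a,None,fx=4,fy=4,interpolation=cv2.INTER_CUBIC)[:600,:800]
cv2.imwrite('pics/crop_top.png',a); print(a.shape)
b=D['scene']['color'][110:290,225:365]; b=cv2.resize(b,None,fx=3.3,fy=3.3,interpolation=cv2.INTER_CUBIC)
cv2.imwrite('pics/crop_scene.png',b)
E
```

```text
(600, 660, 3)
```

View pics/crop_top.png

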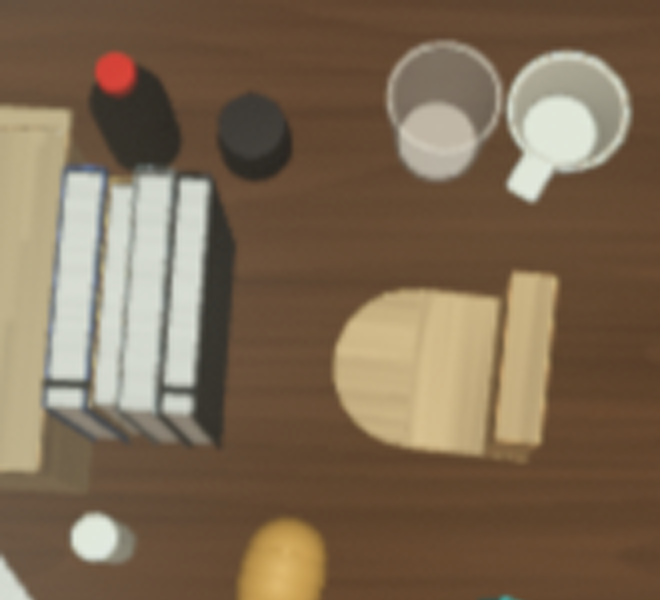

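View pics/crop_scene.png

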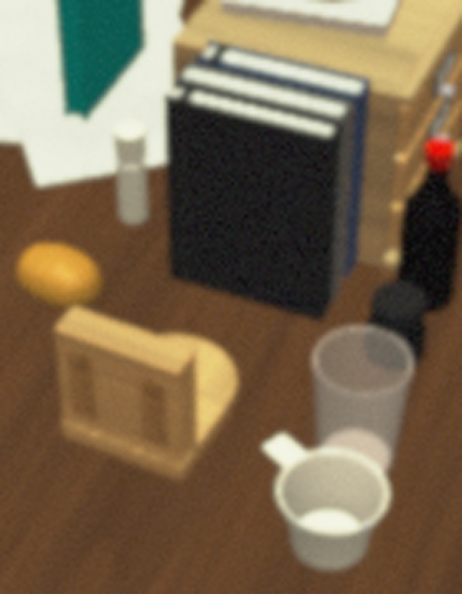

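```bash
cat > m.py <<'E'
from h import *
import pickle
D=pickle.load(open('c0.pkl','rb'));T,S=D['top'],D['scene']
t=lambda u,v:(u/4+180,v/4+130)
s=lambda u,v:(u/3.3+225,v/3.3+110)
f=lambda x:np.round(x,4).tolist()
for n,a,b in [('end -y+x',(557,277),(192,377)),('end -y-x',(541,445),(57,331)),('end +y+x',(514,272),(198,355)),('bk top +x',(212,179),(350,118)),('bk top -x',(192,414),(168,94)),('bk foot +x',(235,240),(323,313)),('bk foot -x',(218,446),(172,276))]:
    p,e=tri(T,t(*a),S,s(*b));print(n,f(p),'err',round(e,4))
print('top z=.12',[f(at(T,*t(*p),.12)[:2]) for p in [(557,277),(541,445),(496,442),(514,272)]])
print('scene z=.12',[f(at(S,*s(*p),.12)[:2]) for p in [(192,377),(57,331)]])
print('foot top',[f(at(T,*t(*p),0)[:2]) for p in [(235,240),(218,446)]],'scene',[f(at(S,*s(*p),0)[:2]) for p in [(323,313),(172,276)]])
print('heel scene z=0',[f(at(S,*s(*p),0)[:2]) for p in [(180,477),(63,432)]])
print('booktop z=.2',[f(at(T,*t(*p),.2)[:2]) for p in [(212,179),(192,414)]])
print('arch tip z=.015',f(at(T,*t(333,366),.015)[:2]))
for n,p,z in [('clear rim',(445,98),.11),('meas rim',(569,112),.058),('tab',(523,192),.05),('jar',(253,125),.062),('bottle',(116,73),.165),('glue',(95,537),.1),('potato',(283,565),.02)]:
    print(n,f(at(T,*t(*p),z)[:2]))
E
python3 m.py
```

```text
end -y+x [0.5823, -0.0893, 0.1142] err 0.0136
end -y-x [0.4702, -0.0793, 0.116] err 0.0066
end +y+x [0.5815, -0.0635, 0.1144] err 0.0051
bk top +x [0.6257, 0.1283, 0.213] err 0.0246
bk top -x [0.4782, 0.1336, 0.1998] err 0.0047
bk foot +x [0.6232, 0.1243, 0.0104] err 0.0053
bk foot -x [0.4775, 0.1337, 0.0006] err 0.004
top z=.12 [[0.5751, -0.0918], [0.467, -0.0805], [0.4687, -0.0521], [0.5781, -0.0642]]
scene z=.12 [[0.5902, -0.0908], [0.4751, -0.0813]]
foot top [[0.6231, 0.1238], [0.4758, 0.1327]] scene [[0.6222, 0.1371], [0.4788, 0.1356]]
heel scene z=0 [[0.5768, -0.0871], [0.4689, -0.076]]
booktop z=.2 [[0.6175, 0.1238], [0.4761, 0.1324]]
arch tip z=.015 [0.5308, 0.0527]
clear rim [0.6964, -0.0204]
meas rim [0.703, -0.1086]
tab [0.648, -0.0772]
jar [0.6903, 0.1086]
bottle [0.6938, 0.1884]
glue [0.4081, 0.2016]
potato [0.3932, 0.0852]
```

{"fn": "drive_tool", "kwargs": {
  "series": [
    [-0.3,0.28,-0.5,0],
    [-0.65,0.6,-0.5,0],
    [-1,0.95,-0.5,0],
    [-1,0.95,-0.5,0]
  ],
  "fingers": 50
}}

```text
time_s: 0.6
tcp_pos: [0.2356, -0.4669, 0.3528]
ee_rot: [[-0.972, -0.235, 0.001], [-0.235, 0.972, 0.0], [-0.001, -0.0, -1.0]]
wrist_force: [0.3, -0.4, -0.4]
gripper_width: 0.636
```

{"fn": "drive_tool", "kwargs": {
  "series": [
    [-0.35,0.33,0,0],
    [-0.7,0.66,0,0],
    [-1,0.95,0,0],
    [-1,0.95,0,0]
  ]
}}

```text
time_s: 1.1
tcp_pos: [0.3259, -0.3297, 0.3521]
ee_rot: [[-0.972, -0.234, -0.0], [-0.234, 0.972, 0.0], [-0.0, 0.0, -1.0]]
wrist_force: [0.3, -0.6, 0.8]
gripper_width: 0.572
```

{"fn": "drive_tool", "kwargs": {
  "series": [
    [-0.35,0.33,0,0],
    [-0.7,0.66,0,0],
    [-1,0.95,0,0],
    [-1,0.95,0,0]
  ]
}}

```text
time_s: 1.6
tcp_pos: [0.4167, -0.1918, 0.3518]
ee_rot: [[-0.973, -0.233, -0.001], [-0.233, 0.973, 0.0], [0.001, 0.0, -1.0]]
wrist_force: [-0.6, -0.4, 0.4]
gripper_width: 0.572
```

{"fn": "drive_tool", "kwargs": {
  "series": [
    [-0.2,0.2,0,-0.09],
    [-0.4,0.4,0,-0.18],
    [-0.6,0.6,0,-0.27],
    [-0.8,0.8,0,-0.36],
    [-1,0.95,0,-0.45],
    [-1,0.95,0,-0.54],
    [-1,0.95,0,-0.617],
    [-1,0.95,0,-0.617]
  ]
}}

```text
time_s: 2.6
tcp_pos: [0.506, -0.0558, 0.3518]
ee_rot: [[-0.109, -0.994, -0.001], [-0.994, 0.109, -0.0], [0.001, 0.001, -1.0]]
wrist_force: [-0.5, -0.5, 1.3]
gripper_width: 0.574
```

```bash
python3 - <<'E'
from h import *
import pickle
c=cam('wrist');S=cam('scene');pickle.dump(c,open('w1.pkl','wb'))
for p in [(.470,-.079,.12),(.577,-.090,.12),(.549,.129,.2)]: print(proj(c,p))
cv2.imwrite('pics/w1.png',np.hstack([cv2.resize(c['color'],(400,300)),cv2.resize(S['color'],(400,300))]))
E
```

```text
[315.98097229 160.45716071]
[199.33659671 161.11536069]
[252.79551345 425.89276776]
```

View pics/w1.png

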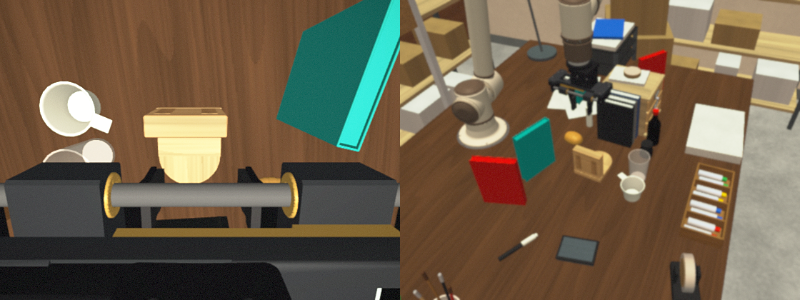

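The wrist view shows the block's free end at native (200–318, 161), matching my projection to about 1 px, and the jaw is parallel to it. The gap between the block and the books is free. I'll lower the fingers on the books' side of the block.

{"fn": "drive_tool", "kwargs": {
  "series": [
    [-0.33,-0.157,0.2,0],
    [-0.33,-0.157,0.6,0],
    [-0.33,-0.157,0.6,0]
  ]
}}

```text
time_s: 3.08
tcp_pos: [0.527, -0.0174, 0.2768]
ee_rot: [[-0.107, -0.994, -0.009], [-0.994, 0.107, -0.002], [0.003, 0.009, -1.0]]
wrist_force: [-0.0, -0.2, 0.3]
gripper_width: 0.574
```

{"fn": "drive_tool", "kwargs": {
  "series": [
    [0,0,0.4,0],
    [0,0,0.8,0],
    [0,0,0.96,0],
    [0,0,0.96,0]
  ]
}}

```text
time_s: 3.58
tcp_pos: [0.5294, -0.0174, 0.1655]
ee_rot: [[-0.106, -0.994, -0.0], [-0.994, 0.106, -0.001], [0.001, 0.0, -1.0]]
wrist_force: [0.7, -0.0, 0.5]
gripper_width: 0.572
```

```bash
python3 - <<'E'
from h import *
S=cam('scene');T=cam('top')
cv2.imwrite('pics/s2.png',np.hstack([cv2.resize(S['color'][60:300,150:390],(400,400),interpolation=2),cv2.resize(T['color'][100:340,130:370],(400,400),interpolation=2)]))
s=telemetry.sense();print(s['tcp_pos'],s['wrist_force'])
E
```

```text
[ 0.53039549 -0.01695558  0.16720408] [9.20487160e-01 5.35437852e-02 2.27050007e-04]
```

View pics/s2.png

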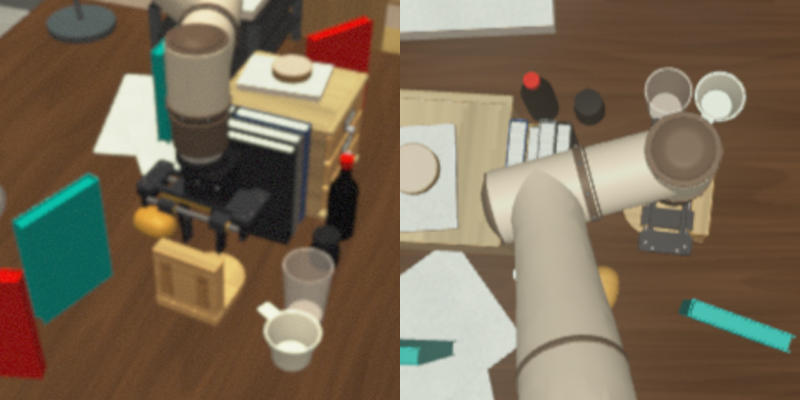

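The fingers are in the gap, clear of everything. Now I'll push slowly away from the books.

{"fn": "drive_tool", "kwargs": {
  "series": [
    [0.12,0,0,0],
    [0.2,0,0,0],
    [0.25,0,0,0],
    [0.3,0,0,0],
    [0.34,0,0,0],
    [0.38,0,0,0],
    [0.42,0,0,0],
    [0.46,0,0,0],
    [0.5,0,0,0],
    [0.54,0,0,0]
  ]
}}

```text
time_s: 4.92
tcp_pos: [0.5219, -0.0816, 0.1649]
ee_rot: [[-0.105, -0.994, -0.0], [-0.994, 0.105, -0.0], [0.0, 0.0, -1.0]]
wrist_force: [0.5, 0.9, -0.6]
gripper_width: 0.572
```

{"fn": "drive_tool", "kwargs": {
  "series": [
    [0.04,0,0,0],
    [0.08,0,0,0],
    [0.12,0,0,0],
    [0.16,0,0,0],
    [0.2,0,0,0],
    [0.24,0,0,0],
    [0.28,0,0,0],
    [0.32,0,0,0],
    [0.36,0,0,0],
    [0.4,0,0,0]
  ]
}}

```text
time_s: 6.18
tcp_pos: [0.517, -0.1293, 0.165]
ee_rot: [[-0.105, -0.994, -0.0], [-0.994, 0.105, -0.0], [0.0, 0.0, -1.0]]
wrist_force: [0.4, 0.6, -0.1]
gripper_width: 0.574
```

```bash
python3 - <<'E'
from h import *
S=cam('scene');T=cam('top')
cv2.imwrite('pics/s3.png',np.hstack([cv2.resize(S['color'][60:300,150:390],(400,400),interpolation=2),cv2.resize(T['color'][100:340,130:370],(400,400),interpolation=2)]))
E
```

```text
(no output)
```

View pics/s3.png

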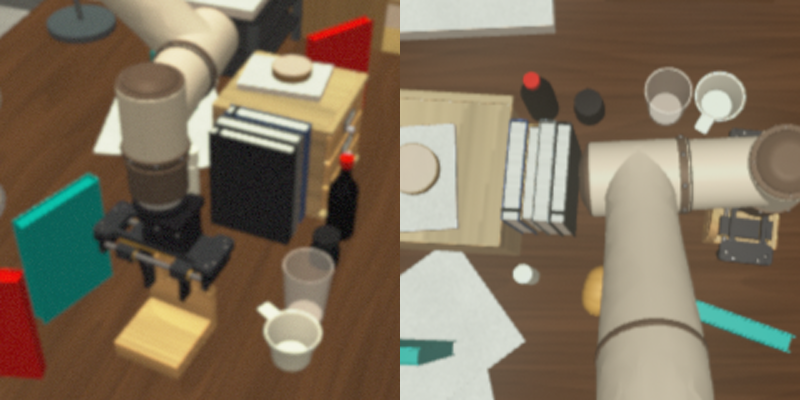

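The bookend now stands on its base block at (165,335) in the left half, with the upright behind it, and the books are undisturbed. Next I'll go past the free end and measure.

{"fn": "drive_tool", "kwargs": {
  "series": [
    [0.3,0,-0.1,0],
    [0.6,0,-0.1,0],
    [0.95,0,-0.1,0],
    [0.95,0,-0.1,0]
  ]
}}

```text
time_s: 6.78
tcp_pos: [0.5047, -0.2443, 0.1768]
ee_rot: [[-0.108, -0.994, -0.0], [-0.994, 0.108, -0.0], [0.0, 0.0, -1.0]]
wrist_force: [1.3, 0.1, -0.3]
gripper_width: 0.574
```

```bash
python3 - <<'E'
from h import *
import pickle
S=cam('scene');W=cam('wrist');T=cam('top');pickle.dump((S,W,T),open('c4.pkl','wb'))
cv2.imwrite('pics/s4.png',np.hstack([cv2.resize(S['color'][170:310,210:350],(560,560),interpolation=2)[:,:400],cv2.resize(T['color'][160:300,230:330],(400,560),interpolation=2)]))
f=lambda x:np.round(x,1).tolist()
s=telemetry.sense();print(s['tcp_pos'])
for l,a,b in[(0,.12,0),(0,.12,.03)]:
  for sx in(-.055,.055):
    p=np.array([.522,-.084,b])-a*np.array([.104,.995,0])+sx*np.array([.995,-.104,0]);q=proj(S,p);w=proj(T,p)
    print(p.round(3),'scene',f((q-[210,170])*4),'top',f((w-[230,160])*4))
E
```

```text
[ 0.50502874 -0.24194615  0.17690409]
[ 0.455 -0.198  0.   ] scene [35.0, 408.3] top [490.0, 359.6]
[ 0.564 -0.209  0.   ] scene [185.0, 471.4] top [502.5, 205.4]
[ 0.455 -0.198  0.03 ] scene [30.1, 377.3] top [498.5, 356.4]
[ 0.564 -0.209  0.03 ] scene [182.5, 440.5] top [511.1, 198.4]
```

View pics/s4.png

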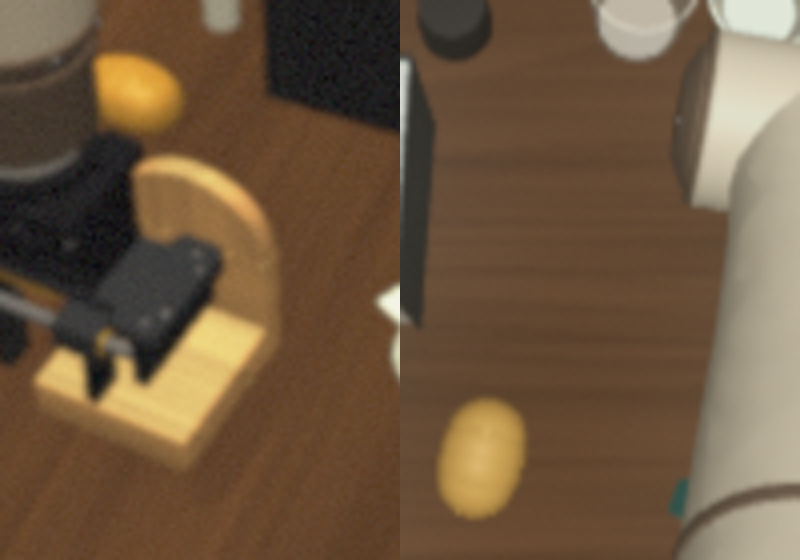

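```bash
python3 - <<'E'
from h import *
import pickle
S,W,T=pickle.load(open('c4.pkl','rb'))
for z in(.25,.3,.35,.4,.45,.5): print(z,proj(S,(.517,-.129,z)).round(), 'want ~ (240,108) cap, cyl bottom ~(246,178)')
cv2.imwrite('pics/s5.png',cv2.resize(S['color'],(800,600)))
E
```

```text
0.25 [246. 186.] want ~ (240,108) cap, cyl bottom ~(246,178)
0.3 [245. 169.] want ~ (240,108) cap, cyl bottom ~(246,178)
0.35 [243. 150.] want ~ (240,108) cap, cyl bottom ~(246,178)
0.4 [241. 131.] want ~ (240,108) cap, cyl bottom ~(246,178)
0.45 [240. 109.] want ~ (240,108) cap, cyl bottom ~(246,178)
0.5 [238.  87.] want ~ (240,108) cap, cyl bottom ~(246,178)
```

View pics/s5.png

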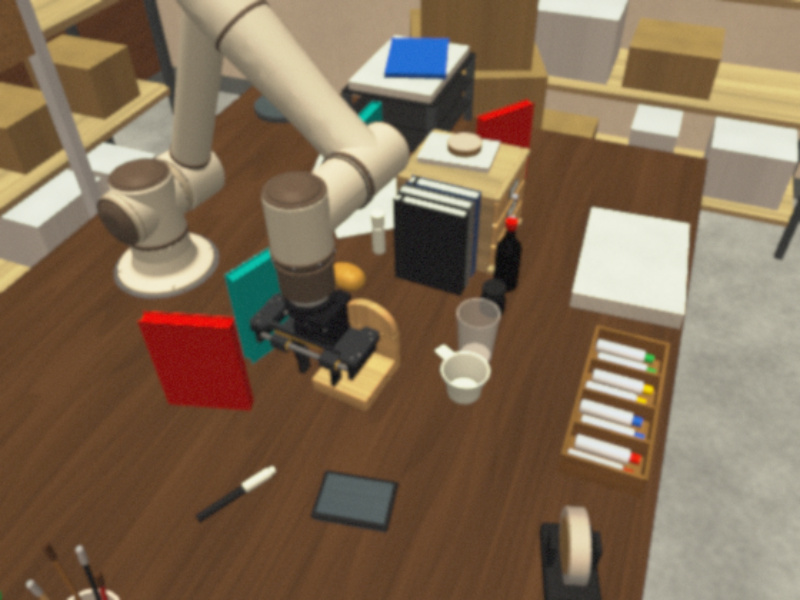

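{"fn": "drive_tool", "kwargs": {
  "series": [
    [0,0,0.4,0],
    [0,0,0.7,0],
    [0,0,0.79,0],
    [0,0,0.79,0]
  ]
}}

```text
time_s: 7.42
tcp_pos: [0.5055, -0.2418, 0.0823]
ee_rot: [[-0.103, -0.995, -0.0], [-0.995, 0.103, -0.0], [0.0, 0.0, -1.0]]
wrist_force: [-0.3, -0.6, 0.8]
gripper_width: 0.572
```

{"fn": "drive_tool", "kwargs": {
  "series": [
    [-0.1,0,0,0],
    [-0.18,0,0,0],
    [-0.25,0,0,0],
    [-0.33,0,0,0],
    [-0.41,0,0,0],
    [-0.49,0,0,0],
    [-0.57,0,0,0],
    [-0.65,0,0,0],
    [-0.73,0,0,0],
    [-0.8,0,0,0]
  ]
}}

```text
time_s: 8.68
tcp_pos: [0.5157, -0.1471, 0.0833]
ee_rot: [[-0.104, -0.995, 0.001], [-0.995, 0.104, -0.001], [0.001, -0.002, -1.0]]
wrist_force: [-0.6, -6.0, 3.9]
gripper_width: 0.579
```

{"fn": "drive_tool", "kwargs": {
  "series": [
    [-0.08,0,0,-0.003],
    [-0.16,0,0,-0.006],
    [-0.24,0,0,-0.01],
    [-0.32,0,0,-0.013],
    [-0.4,0,0,-0.016],
    [-0.48,0,0,-0.02],
    [-0.56,0,0,-0.021],
    [-0.64,0,0,-0.021],
    [-0.72,0,0,-0.021],
    [-0.78,0,0,-0.021]
  ]
}}

```text
time_s: 9.93
tcp_pos: [0.5249, -0.0541, 0.0833]
ee_rot: [[-0.062, -0.998, -0.0], [-0.998, 0.062, -0.001], [0.001, 0.0, -1.0]]
wrist_force: [-1.3, -7.1, 5.5]
gripper_width: 0.572
```

```bash
python3 - <<'E'
from h import *
S=cam('scene');T=cam('top')
cv2.imwrite('pics/s6.png',np.hstack([cv2.resize(S['color'][110:270,240:380],(400,457),interpolation=2),cv2.resize(T['color'][150:270,180:285],(400,457),interpolation=2)]))
s=telemetry.sense();print(s['tcp_pos'],s['wrist_force'])
E
```

```text
[ 0.52503724 -0.05343815  0.08284822] [ 0.48333396 -2.35241492  1.32557548]
```

View pics/s6.png

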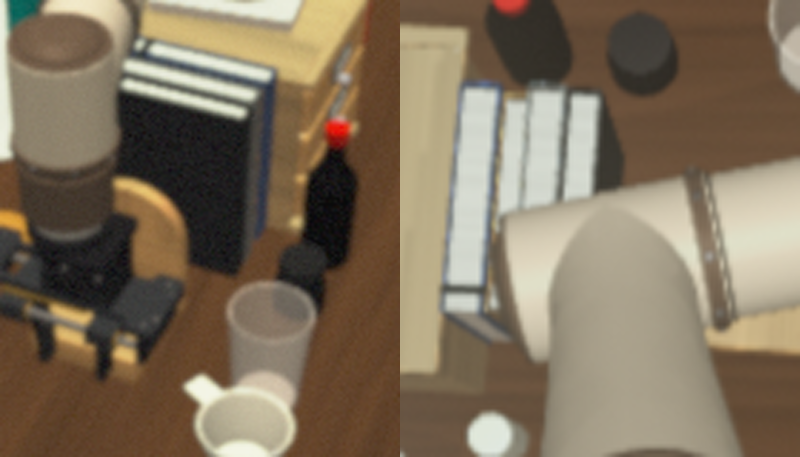

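{"fn": "drive_tool", "kwargs": {
  "series": [
    [-0.08,0,0,0],
    [-0.16,0,0,0],
    [-0.24,0,0,0],
    [-0.3,0,0,0],
    [-0.34,0,0,0],
    [-0.36,0,0,0],
    [-0.38,0,0,0]
  ]
}}

```text
time_s: 10.9
tcp_pos: [0.5275, -0.0089, 0.0828]
ee_rot: [[-0.063, -0.998, -0.001], [-0.998, 0.063, -0.001], [0.001, 0.001, -1.0]]
wrist_force: [0.6, -6.7, 3.8]
gripper_width: 0.574
```

{"fn": "drive_tool", "kwargs": {
  "series": [
    [-0.01,0,0,0],
    [-0.02,0,0,0],
    [-0.03,0,0,0],
    [-0.04,0,0,0]
  ]
}}

```text
time_s: 11.4
tcp_pos: [0.5278, -0.0043, 0.0828]
ee_rot: [[-0.063, -0.998, -0.001], [-0.998, 0.063, -0.001], [0.001, 0.001, -1.0]]
wrist_force: [1.3, -6.8, 5.3]
gripper_width: 0.573
```

{"fn": "drive_tool", "kwargs": {
  "series": [
    [-0.01,0,0,0],
    [-0.02,0,0,0],
    [-0.03,0,0,0]
  ]
}}

```text
time_s: 11.78
tcp_pos: [0.528, -0.0014, 0.0828]
ee_rot: [[-0.063, -0.998, -0.002], [-0.998, 0.063, -0.002], [0.002, 0.001, -1.0]]
wrist_force: [1.4, -13.9, 4.9]
gripper_width: 0.574
```

{"fn": "drive_tool", "kwargs": {
  "series": [
    [-0.007,0,0,0],
    [-0.007,0,0,0]
  ]
}}

```text
time_s: 12.02
tcp_pos: [0.528, -0.0013, 0.0828]
ee_rot: [[-0.063, -0.998, -0.002], [-0.998, 0.063, -0.003], [0.003, 0.002, -1.0]]
wrist_force: [1.0, -14.0, 4.9]
gripper_width: 0.577
```

```bash
python3 - <<'E'
from h import *
s=telemetry.sense();print(s['tcp_pos'],s['wrist_force'],s['moment'])
E
```

```text
[ 0.52799528 -0.00131652  0.08277896] [  0.99389842 -13.97595886   4.92186443] [-4.03968056 -0.42344589 -0.0110034 ]
```

Force rose to 14 N and motion stopped, with no yaw moment, so the contact is firm. I'll back off and look.

{"fn": "drive_tool", "kwargs": {
  "series": [
    [0.02,0,0,0],
    [0.06,0,0,0],
    [0.2,0,0,0],
    [0.5,0,0,0],
    [0.9,0,0,0],
    [0.9,0,0,0]
  ]
}}

```text
time_s: 12.78
tcp_pos: [0.5208, -0.1097, 0.0819]
ee_rot: [[-0.068, -0.998, -0.001], [-0.998, 0.068, 0.0], [-0.0, 0.001, -1.0]]
wrist_force: [0.6, -0.5, -0.9]
gripper_width: 0.576
```

{"fn": "drive_tool", "kwargs": {
  "series": [
    [0.4,0,-0.4,0],
    [0.8,0,-0.8,0],
    [1,0,-1,0],
    [1,0,-1,0]
  ]
}}

```text
time_s: 13.28
tcp_pos: [0.5152, -0.2283, 0.205]
ee_rot: [[-0.065, -0.998, 0.007], [-0.998, 0.065, -0.001], [0.001, -0.007, -1.0]]
wrist_force: [0.2, -0.2, -0.8]
gripper_width: 0.575
```

{"fn": "drive_tool", "kwargs": {
  "series": [
    [0.4,0,-0.4,0],
    [0.8,0,-0.8,0],
    [1,0,-1,0],
    [1,0,-1,0]
  ]
}}

```text
time_s: 13.78
tcp_pos: [0.5072, -0.3475, 0.3236]
ee_rot: [[-0.065, -0.998, 0.004], [-0.998, 0.065, -0.001], [0.001, -0.004, -1.0]]
wrist_force: [0.2, 0.8, -0.7]
gripper_width: 0.573
```

```bash
python3 - <<'E'
from h import *
import pickle
S=cam('scene');T=cam('top');pickle.dump((S,T),open('c7.pkl','wb'))
a=T['color'][160:270,185:285];b=S['color'][110:240,260:380]
cv2.imwrite('pics/s7.png',np.hstack([cv2.resize(a,(500,550),interpolation=2),cv2.resize(b[:,20:92],(300,550),interpolation=2)]))
cv2.imwrite('pics/full7.png',np.hstack([cv2.resize(T['color'],(400,300)),cv2.resize(S['color'],(400,300))]))
E
```

```text
(no output)
```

View pics/s7.png

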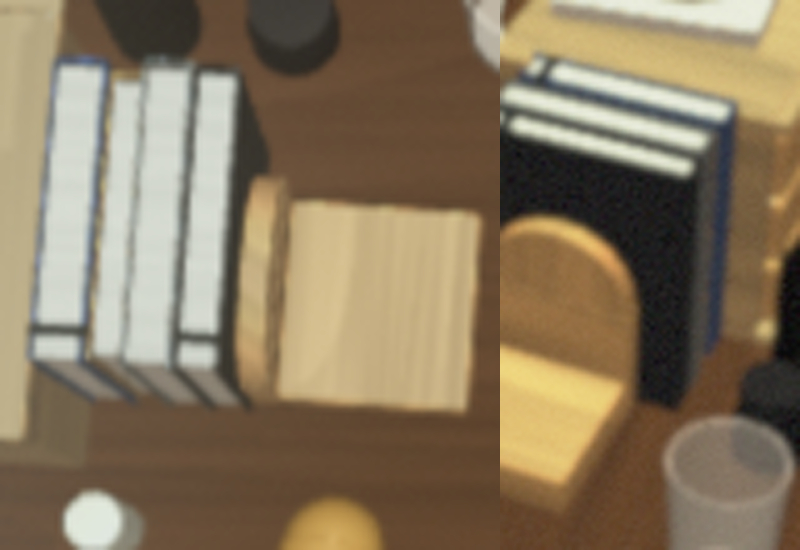

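```bash
python3 - <<'E'
from h import *
import pickle
S,T=pickle.load(open('c7.pkl','rb'));D=pickle.load(open('c0.pkl','rb'))
t=lambda u,v:(u/5+185,v/5+160)
a=at(T,*t(480,212),.03);b=at(T,*t(465,411),.03);print('end',a.round(4),b.round(4),'slope',((a-b)[1]/(a-b)[0]).round(3))
m=(a+b)/2;print('cover y at mid x',.1335-.063*(m[0]-.4765),'heel y',m[1]+.12*.998)
# book shift between before/after (top view, book tops patch)
A=D['top']['color'];g=lambda i:cv2.cvtColor(i,6).astype(np.float32)
for n,(r0,r1,c0,c1) in {'books':(170,232,190,233),'jar/bottle':(140,178,200,256),'cups':(138,182,275,340),'glue':(255,275,195,218),'potato':(255,292,235,266)}.items():
    print(n,np.round(cv2.phaseCorrelate(g(A[r0:r1,c0:c1]),g(T['color'][r0:r1,c0:c1])),2) if 0 else cv2.phaseCorrelate(g(A[r0:r1,c0:c1]),g(T['color'][r0:r1,c0:c1])))
E
```

```text
end [0.5826 0.0039 0.03  ] [0.472  0.0117 0.03  ] slope -0.07
cover y at mid x 0.1302973581386562 heel y 0.12754351606858522
books ((0.5496054690265986, -0.17879983169316915), 0.9765946800510089)
jar/bottle ((-0.014750126589714085, -0.0059735175015127595), 0.9962137575944264)
cups ((0.008423263191502883, 0.5221840880296398), 0.9978162004623884)
glue ((-0.026374587461759802, 0.0022792390457659906), 0.9612134722371896)
potato ((0.03160194138012784, 0.007969547692106005), 1.018363793194294)
```

View pics/full7.png

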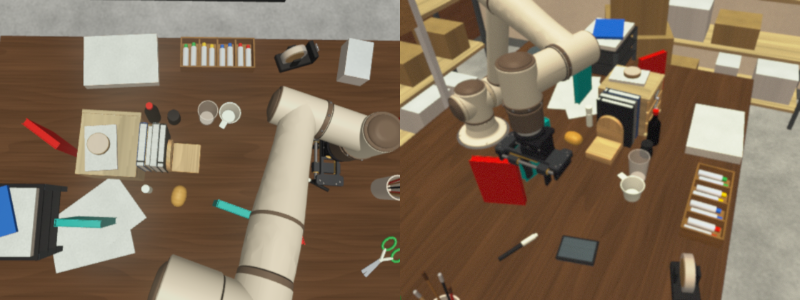

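```bash
python3 - <<'E'
from h import *
import pickle
T=None;S,T=pickle.load(open('c7.pkl','rb'));D=pickle.load(open('c0.pkl','rb'))
g=lambda i:cv2.GaussianBlur(cv2.cvtColor(i,6),(3,3),0)
def ecc(n,A,B,box):
    r0,r1,c0,c1=box;W=np.eye(2,3,dtype=np.float32)
    try:
        cc,W=cv2.findTransformECC(g(A)[r0:r1,c0:c1],g(B)[r0:r1,c0:c1],W,cv2.MOTION_TRANSLATION,(3,100,1e-5));print(n,W[:,2].round(2),round(cc,4))
    except Exception as e: print(n,'fail')
A=D['top']['color'];B=T['color']
for n,b in {'book1':(172,228,190,206),'book2':(172,228,204,214),'book3':(172,228,209,222),'book4':(172,228,221,233),'clear':(138,178,274,307),'meas':(138,184,304,342),'jar':(150,178,232,256),'chest':(160,240,110,185)}.items(): ecc('top '+n,A,B,b)
A=D['scene']['color'];B=S['color']
f=lambda u0,v0,u1,v1:(int(v0/3.3+110),int(v1/3.3+110),int(u0/3.3+225),int(u1/3.3+225))
for n,b in {'books top':f(165,40,375,150),'meas':f(255,430,400,590),'clear':f(305,320,420,440),'chest':f(200,10,440,50)}.items(): ecc('scene '+n,A,B,b)
E
```

```text
top book1 [ 0. -0.] 1.0
top book2 [ 0.02 -0.  ] 0.9999
top book3 [0.   0.02] 0.9999
top book4 [-0.03  0.07] 0.9932
top clear [-0.02 -0.02] 1.0
top meas [ 0.02 -0.02] 1.0
top jar [ 0.03 -0.06] 0.9987
top chest [ 0. -0.] 1.0
scene books top [0. 0.] 0.9999
scene meas [-0.    0.01] 1.0
scene clear [-0.   -0.02] 0.9996
scene chest [0.02 0.01] 0.9997
```

```bash
python3 -c "
from h import *
print(order.finish_job())"
```

```text
the job is handed in; nothing more can be done
None
```

The bookend is standing on its base block, with its upright pushed flat against the last sketchbook, and the job is handed in. I tipped it over its heel edge with the fingertips, without gripping or lifting it. Then I pushed it along the table by the free end of its base with two fingers. I finished at about 14 s on the robot's clock, with the gripper backed off and raised clear.

**Contact with the book:** the push stalled at about 14 N with almost no yaw moment (−0.01 N m), which points to flat contact. The last pictures show the upright flush with the cover.

**Everything else:** comparing images before and after, the books, chest, jar and both cups moved less than 0.1 px. The glue stick and potato stamp also show no shift, by a cruder comparison. I checked the ink bottle only together with the jar, and the marker and stamp pad only by eye.

**Checks that disagreed:**
- **Position:** image measurement put the heel edge 2–3 mm short of the cover, and the angle differed by 0.007 rad. Both are within my pixel-reading error.
- **Movement:** a first, cruder comparison suggested shifts of about 0.5 px for the books and cups. The finer image-by-image alignment did not confirm that.

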